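Short spin on the bench microcentrifuge

ROBOT

A 6-joint arm with a two-finger parallel gripper is mounted at the origin on a cart in front of the work surface, level with it; the furniture and walls round the work are solid. World frame = base frame: x ahead of the robot, y to its left, z up, the work surface at z = 0. Lengths are in m, angles in rad, forces in N, time in s.
With the tool pointing down it reaches from about 0.3 to 0.875 m from the base axis. Payload 6.4 kg.
Tool frame: the origin (TCP) lies midway between the tips of the shut fingers; the grasp point (between the pads) lies ctrl.grip_depth behind it (ctrl.grip_depth is the distance from the TCP to the grasp point, in m); x points along the fingers, y is the direction in which the jaws open and shut, and the axes are right-handed (so a half turn about x gives the same grasp; the last joint's range is limited). The gripper opens to 85 mm and grips with 20 to 120 N. Pads are 22 mm wide; open, the fingers measure 114 mm over their backs; the gripper's body (76 mm by 85 mm) begins 54 mm behind the grasp point. The pads swing forward as they close: fully open they stand 13 mm farther back than shut.
Start: joints at [1.061, 0.181, 1.607, -0, 1.354, -0.206], TCP at [0.172, 0.549, 0.231] pointing down, gripper open.
Joint ranges: [-2.99, 2.99], [-0.89, 2.07], [0.3, 2.58], [-1.14, 4.28], [0, 2.63], [-3.12, 3.12]. Speed limits (rad/s): [2.57, 2.57, 3.01, 3.14, 3.14, 3.14].

INTERFACE

Orientations are given as a unit quaternion [w, x, y, z].
In Python, from bench import ctrl gives the robot as it stands.
- The arm moves only by the tool carry_out, never from a script. Its argument "motion" is one flat list of numbers, 7 for each row, row after row: the turn, a rotation vector about the tool's x, y, z in degrees, then the shift along the tool's x, y, z in m, then the gripper's target within -1 to 1 (shut at 1, half-way at 0, fully open at -1). A call has 1 to 10 rows; each row shifts and turns the pose as measured when the row begins, along the tool's axes as they then stand; what a row does not reach is not made up. A row lasts 1/10 s, in which the tool goes at most 50 mm and 8.59 degrees, less where a joint would pass 70% of its speed; a pose out of reach is approached as far as the arm can. A call with a gripper value outside its range is refused whole. The fingers move at their own pace and stop on an object; the grip force is fixed at half the most. Time passes only in rows, so rows that do not move let the fingers close. It gives the time, the measured TCP pose, the force and the opening at its end, in the units of the state.
- ctrl.get_obs(): the state, without advancing time (a new reading comes with each control period).
- ctrl.camera(name): name is "scene" or "top" or "wrist"; returns the picture (480x640x3 uint8, blue, green, red); there is no depth.
- ctrl.camera_params(name): a dict with "mtx" (3x3 intrinsics, pixels), "k1" (the pictures are not rectified: a ray, as slopes to the right and down, at radius r is drawn at 1 + k1 r^2 times it, then the intrinsics apply), "pose" (4x4, takes a point from camera to world coordinates); the wrist camera has in their place "hand_eye" (4x4, takes a point from camera to tool coordinates, whose origin is the TCP and whose axes are the tool frame's). Camera axes: x right, y down, z forward; pixel columns grow to the right and rows downward; lengths in m; the calibration is good to about 2 mm. A picture is of the moment at which its call begins: read the wrist's pose just before it. camera_params takes no time and is no camera call.
- ctrl.hand_in(): hands the job in, once; it reports no verdict.
Trained networks look in the newest picture that a camera, given by its name, has taken for a name from the list of things; names that differ only in an ending like _2 or _b are one class to them, and where a whole thing is asked for, a point or a joint stands for the part that bears it (a point fixed in the world has none). Each returns a list of dicts, best first, with "conf" (0 to 1); they miss things now and then, are a little off and sometimes report something else, mostly with a low value. They report only what shows in the picture. A call takes as long as a camera call.
- ctrl.boxes_of(camera, thing): "point" ([x, y, z] in m, in the coordinates of the camera as it stood for that picture, good to about 4 mm: the middle of the surface that is visible of it).
- ctrl.trace(camera, thing): "pixels" (480x640 bool, what is visible of it).
- ctrl.landmark_of(camera, thing): "point" ([x, y, z] in m, in the coordinates of the camera as it stood for that picture, good to about 4 mm: a listed point, or the origin of a listed thing).
The state is a dict: "time_s": time; "q": joint angles; "dq": joint speeds; "joint_efforts": joint torques, N m; "eef_pos": TCP position; "eef_rot": TCP orientation; "wrist_force": force on the tool from outside, world axes, zero at the start; "torque": the same for the moment, N m; "opening": opening from 0.0 (shut) to 1.0 (fully open).
Only numpy, scipy, OpenCV 4.12 (cv2) and the standard library are available. Lean on these libraries where they do the work, as an engineer would, in place of code of your own. Each camera call takes 0.05 s, during which the arm holds its last target. There are 200 camera calls.

TASK

Give the tubes in the bench microcentrifuge a short spin, only by pressing and pushing with your fingers: switch it on by pressing the raised far end of the rocker at the left of its sloping panel until it snaps over (it does not register the lid while off), then push the open lid down until it latches shut, then press the wide oblong key at the right of the panel fully down and keep it down, since the rotor turns only while it is held. Finish while still holding that key down. Leave the three small round keys of the panel unpressed, and do not pick up or shift any of the things standing about.

Things in the scene. Friction and masses are not known exactly. Their poses are not given: they have to be found in the camera images.
- centrifuge: white bench microcentrifuge, 267 mm deep, 215 mm wide, fixed to the worktop; origin under the machine on the worktop, x axis from its front panel to its rear, y to its left (seen from the front), z up. The front control panel (grey) lies at x -0.135 to -0.050 and slopes down to the front at 0.2 rad, 75 mm high at its front edge and 92 mm at its rear edge; behind it the block with the rotor chamber is 112 mm high and carries the lid, whose top when shut is 131 mm up
- rocker_far_end (a point): point on the top face of the rocker switch, 13 mm from its pivot, 5 mm inside its far end (the end toward the lid), where it is to be pressed. Rocker: white, 36 mm fore and aft, 22 mm wide, pivot across the machine at mid-length, its face 5 mm above the panel there. Its own z axis is the normal of the rocker's face. Snaps over past the middle; takes about 5 N here; this point goes down about 5 mm in all, and the last part of it by itself
- rocker (a joint): rocker angle in rad: 0 = off (far end raised), 0.38 = on (far end down). It rests only at the two ends, held there by an over-centre spring
- lid (a joint): lid angle in rad: 0 = shut, 1.35 = fully open; it starts between 0.95 and 1.3 and stays where it is left above about 0.4 rad (light friction, about 1 N at the front edge)
- lid_hinge (a point): middle of the lid's hinge line, which runs across the machine at its rear, 127 mm behind the machine's origin and 124 mm above the worktop. Its own z axis is the normal of the lid's outer (upper) face, its x axis runs from the lid's front edge to the hinge. The lid swings up and back about this line; positive angle lifts the front edge
- lid_push (a point): point on the lid's outer face, on its middle line, 145 mm from the hinge line, 24 mm from the front edge, where it is to be pushed; axes as for lid_hinge. Lid: grey, 170 by 205 mm, 16 mm thick, outer face 7 mm above the hinge line; an 11 mm lip in front, up to 300 mm above the worktop when open. The last 9 mm of travel pass a sprung ball catch that takes about 7 N; beyond it the lid stays shut, short of it the lid springs up again by itself
- spin_key_top (a point): centre of the top face of the oblong short-spin key (white, 36 mm across the machine, 20 mm fore and aft, standing 8 mm proud of the panel near its right end); its own z axis points out of the panel. Its travel is against z
- spin_key (a joint): travel of the oblong key in m: 0 = up, 0.005 = fully down; a spring of 1 N at the top and 5 N at the bottom lifts it again
- round_key_left (a joint): travel of the left of the three small round keys in the middle of the panel, 13 mm across, 4 mm proud, 22 mm apart, 18 mm in front of the dark display; 0 = up, 0.003 m = fully down
- round_key_mid (a joint): travel of the middle of the three small round keys in the middle of the panel, 13 mm across, 4 mm proud, 22 mm apart, 18 mm in front of the dark display; 0 = up, 0.003 m = fully down
- round_key_right (a joint): travel of the right of the three small round keys in the middle of the panel, 13 mm across, 4 mm proud, 22 mm apart, 18 mm in front of the dark display; 0 = up, 0.003 m = fully down
- vial_a: small clear vial with a white cap, 22 mm across, 43 mm high; bystander, origin at the centre of its underside
- vial_b: small clear vial with a black cap, 22 mm across, 43 mm high; bystander, origin at the centre of its underside
- marker: marker pen lying on the worktop, 137 mm long, 17 mm thick; bystander, origin at the centre of its underside
- petri: flat round glass dish, 66 mm across, 15 mm high; bystander, origin at the centre of its underside
- stopper: brown rubber stopper, 35 mm across, 27 mm high; bystander, origin at the centre of its underside
- amber_bottle: small brown bottle with a white cap, 43 mm across, 82 mm high; bystander, origin at the centre of its underside

How it is judged:
By the outcome, as a careful person would: the job done as asked, in the order asked, and still so for the second after the job is handed in, while the arm keeps its last pose, push and grip.
It also fails if it takes over 54 s, if anything falls off the work surface, if the arm or the gripper's body presses on something with over 40 N, if the wrist force passes 120 N, or if a joint passes its speed limit or range.

## Working session

There is one attempt and no reset: what is moved stays moved. The work goes in short steps, Python scripts to look and compute and a tool call to move; the robot and the scene stay as the last step left them, time stands still between calls to the robot, and variables do not carry over. Pictures are saved under pics/ and viewed, about 8 in all and at most 12, crops included, and the job is handed in when it is done.

Besides the shell and the picture viewer there is one more tool, called by a JSON object that holds its "api" and its "payload". carry_out: Moves the arm, as the interface text tells. Its arguments: {"type":"object","properties":{"motion":{"type":"array"}},"required":["motion"]}

```bash
mkdir -p pics; ls; cat > h.py <<'E'
import numpy as np, cv2
from bench import ctrl
from scipy.spatial.transform import Rotation as R
def obs():
    o=ctrl.get_obs(); q=o['eef_rot']; return o,np.array(o['eef_pos']),R.from_quat([q[1],q[2],q[3],q[0]])
def T(cam):
    p=ctrl.camera_params(cam)
    if 'pose' in p: return np.array(p['pose'])
    o,x,r=obs(); M=np.eye(4); M[:3,:3]=r.as_matrix(); M[:3,3]=x
    return M@np.array(p['hand_eye'])
def w(M,p): return M[:3,:3]@np.array(p)+M[:3,3]
def proj(cam,pts,M=None):
    p=ctrl.camera_params(cam); M=T(cam) if M is None else M; c=(np.atleast_2d(pts)-M[:3,3])@M[:3,:3]
    s=c[:,:2]/c[:,2:]; s=s*(1+p['k1']*(s**2).sum(1,keepdims=True)); m=np.array(p['mtx'])
    return s*[m[0,0],m[1,1]]+m[:2,2]
E
python3 - <<'E'
from h import *
o,x,r=obs(); print(o['time_s'],x,r.as_matrix().round(3).tolist(),o['opening'],o['wrist_force'])
for c in ['scene','top','wrist']:
    M=T(c); im=ctrl.camera(c); cv2.imwrite(f'pics/{c}0.png',im)
    for t in ['rocker_far_end','lid_hinge','lid_push','spin_key_top','centrifuge']:
        for d in ctrl.landmark_of(c,t)[:2]: print(c,t,round(d['conf'],2),w(M,d['point']).round(4))
E
```

```text
pics
0.0 [0.17171817 0.54818437 0.23039174] [[-0.001, 0.299, 0.954], [-0.002, 0.954, -0.299], [-1.0, -0.002, -0.0]] 0.9997200949801512 [-0.28574018 -0.65003642  0.02533865]
scene rocker_far_end 0.63 [0.4878 0.085  0.0912]
scene rocker_far_end 0.2 [0.5156 0.1776 0.0023]
scene lid_hinge 0.83 [0.7051 0.0298 0.1248]
scene lid_push 0.66 [0.6375 0.0257 0.2577]
scene spin_key_top 0.6 [ 0.4899 -0.0546  0.0933]
scene centrifuge 0.95 [0.5755 0.022  0.0013]
top rocker_far_end 0.46 [0.4924 0.0902 0.0941]
top lid_hinge 0.77 [0.7031 0.032  0.1261]
top lid_push 0.86 [0.6376 0.0245 0.2507]
top spin_key_top 0.72 [ 0.4863 -0.0532  0.0897]
top centrifuge 0.9 [ 0.5776  0.0236 -0.0019]
```

View pics/scene0.png

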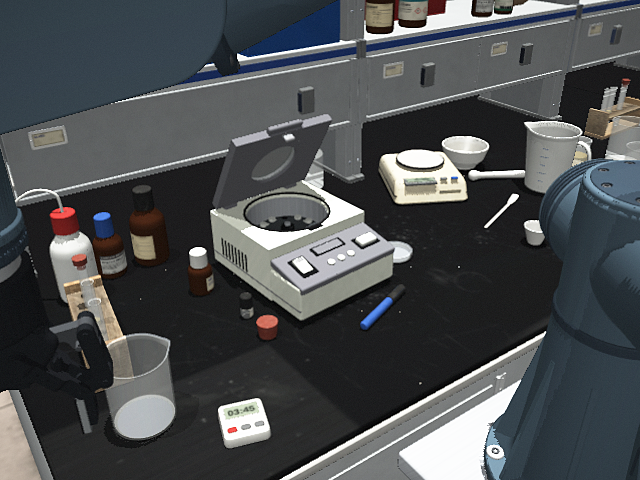

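View pics/top0.png

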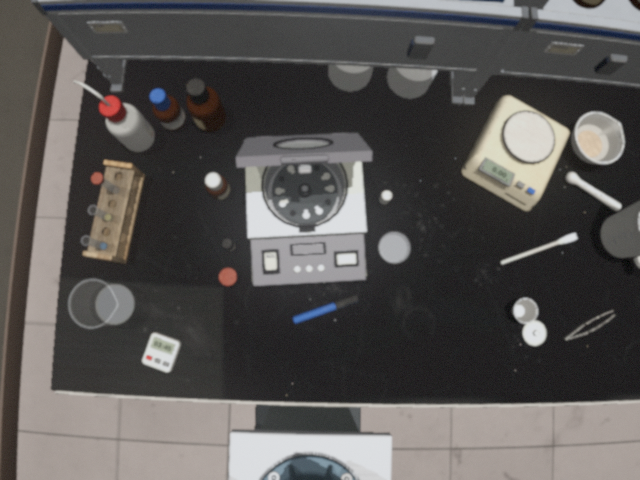

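The two pictures agree with the network points. The machine sits at about (0.577, 0.023), with a yaw of about 0.045 rad. The rocker is at about (270,260) in the top image, the key at (346,259), and the lid is open at about 1.05 rad. Next I shut the fingers and move above the panel for a close look.

{"api": "carry_out", "payload": {"motion": [-6.7,0,0,-0.025,0,0,1,-6.7,0,0,-0.025,0,0,1,-6.6,0,0,-0.025,0,0,1,0,0,0,0,-0.044,0.02,1,0,0,0,0,-0.044,0.02,1,0,0,0,0,-0.044,0.02,1,0,0,0,0,-0.044,0.02,1,0,0,0,0,-0.044,0.02,1,0,0,0,0,-0.044,0.02,1,0,0,0,0,-0.044,0.02,1]}}

```text
time_s: 1.9
eef_pos: [0.3328, 0.2444, 0.3096]
eef_rot: [0.708, -0.025, 0.705, 0.026]
wrist_force: [1.0, -0.2, 0.2]
opening: -0.003
```

{"api": "carry_out", "payload": {"motion": [0,0,0,0,-0.044,0.02,1,0,0,0,0,-0.044,0.02,1,0,0,0,0,-0.044,0.02,1,0,0,0,0,0,0,1,0,0,0,0,0,0,1]}}

```text
time_s: 2.4
eef_pos: [0.4061, 0.1061, 0.3113]
eef_rot: [0.71, -0.022, 0.703, 0.022]
wrist_force: [-0.4, -0.1, 0.5]
opening: -0.004
```

```bash
python3 - <<'E'
from h import *
o,x,r=obs(); print(o['time_s'],x,r.as_matrix().round(3).tolist(),o['opening'],o['wrist_force'],ctrl.grip_depth)
print(np.array(ctrl.camera_params('wrist')['hand_eye']).round(3).tolist())
for c in ['wrist','top','scene']:
    M=T(c); im=ctrl.camera(c); cv2.imwrite(f'pics/{c}1.png',im)
    for t in ['rocker_far_end','lid_hinge','lid_push','spin_key_top','centrifuge','round_key_mid']:
        for d in (ctrl.landmark_of(c,t) if t[0:2]!='ro' or t=='rocker_far_end' else ctrl.boxes_of(c,t))[:1]: print(c,t,round(d['conf'],2),w(M,d['point']).round(4))
E
```

```text
2.4 [0.40606086 0.10605749 0.31125195] [[0.009, -0.062, 0.998], [0.001, 0.998, 0.062], [-1.0, 0.0, 0.009]] -0.0035527582291788643 [-0.36787557 -0.07466966  0.46459263] 0.0187
[[0.0, -0.302, 0.953, -0.142], [1.0, -0.001, -0.0, 0.001], [0.001, 0.953, 0.302, -0.078], [0.0, 0.0, 0.0, 1.0]]
wrist rocker_far_end 0.73 [0.4879 0.0865 0.0934]
wrist lid_push 0.66 [ 0.4522  0.1749 -0.0048]
wrist spin_key_top 0.74 [ 0.4892 -0.0554  0.0901]
wrist centrifuge 0.64 [0.5759 0.0221 0.0013]
top rocker_far_end 0.65 [0.4873 0.0929 0.0972]
top lid_hinge 0.61 [0.7049 0.034  0.1184]
top lid_push 0.82 [0.6406 0.0247 0.2515]
top spin_key_top 0.51 [ 0.4848 -0.0535  0.088 ]
top centrifuge 0.87 [5.804e-01 2.430e-02 2.000e-04]
scene rocker_far_end 0.72 [0.4882 0.082  0.0892]
scene lid_hinge 0.85 [0.7066 0.0335 0.1252]
scene lid_push 0.81 [0.6377 0.0255 0.2587]
scene spin_key_top 0.7 [ 0.4881 -0.0527  0.0932]
scene centrifuge 0.59 [ 0.5769  0.0233 -0.0022]
scene round_key_mid 0.63 [0.6561 0.0559 0.2028]
```

View pics/wrist1.png

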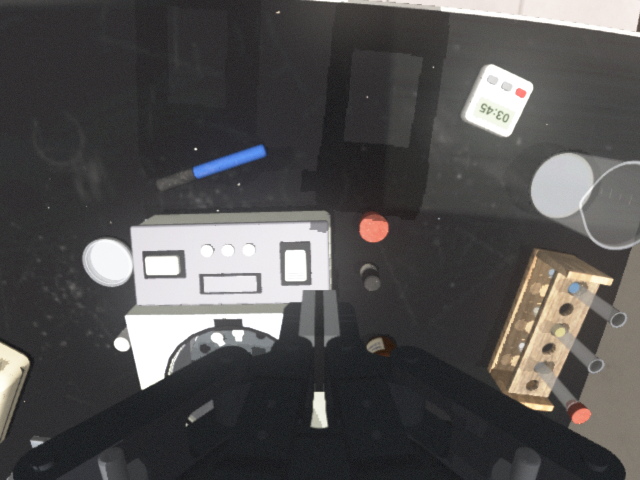

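```bash
python3 - <<'E'
from h import *
im=cv2.imread('pics/wrist1.png')
def mw(P,yaw=.07,o=(.577,.023)):
    P=np.atleast_2d(P); c,s=np.cos(yaw),np.sin(yaw); return np.c_[o[0]+c*P[:,0]-s*P[:,1],o[1]+s*P[:,0]+c*P[:,1],P[:,2]]
pts=mw([[-.135,-.1075,.075],[-.135,.1075,.075],[-.05,.1075,.092],[-.05,-.1075,.092]])
p=proj('wrist',pts);print(p.round())
q=proj('wrist',[[.4879,.0867,.0925],[.488,-.0537,.0903]]);print(q.round())
for a in p: cv2.circle(im,tuple(int(v) for v in a),2,(0,0,255),-1)
for a in q: cv2.circle(im,tuple(int(v) for v in a),2,(0,0,255),-1)
cv2.imwrite('pics/ov.png',cv2.resize(im[190:330,110:350],None,fx=3.2,fy=3.2))
E
```

```text
[[125. 225.]
 [330. 223.]
 [330. 305.]
 [131. 305.]]
[[293. 276.]
 [159. 266.]]
```

View pics/ov.png

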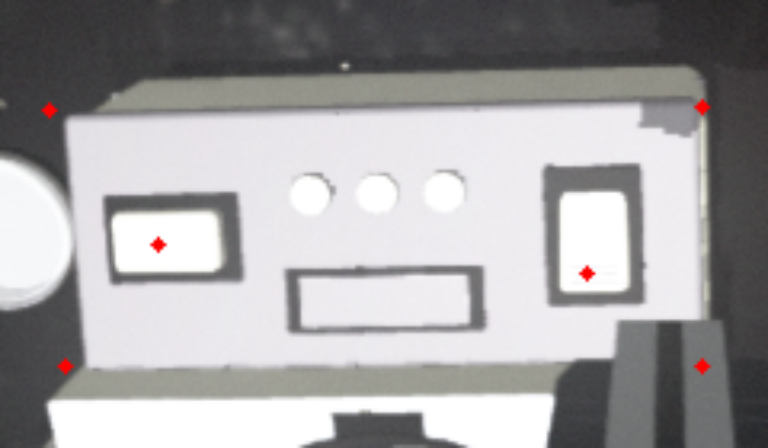

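The landmarks are within 3 mm of the picture. Corrected by pixel, the rocker point is (0.489, 0.0888), the key is (0.488, -0.051), and the yaw is about 0.09. Now I move over the rocker.

{"api": "carry_out", "payload": {"motion": [-1.5,0,0,0,-0.008,0.028,1,0,0,0,0.02,-0.0075,0.028,1,0,0,0,0.03,-0.0074,0.028,1,0,0,0,0.045,0,0,1,0,0,0,0.045,0,0,1,0,0,0,0.04,0,0,1,0,0,0,0,0,0,1,0,0,0,0,0,0,1]}}

```text
time_s: 4.25
eef_pos: [0.5007, 0.09, 0.1301]
eef_rot: [0.713, -0.033, 0.7, 0.032]
wrist_force: [0.0, 0.9, 0.7]
opening: 0.006
```

```bash
python3 - <<'E'
from h import *
o,x,r=obs(); print(o['time_s'],x,r.as_matrix().round(3).tolist(),o['wrist_force'])
im=ctrl.camera('wrist'); M=T('wrist')
for t in ['rocker_far_end','spin_key_top']:
    for d in ctrl.landmark_of('wrist',t)[:1]: print(t,d['conf'],w(M,d['point']).round(4))
cv2.imwrite('pics/w2.png',im)
E
```

```text
4.25 [0.50071702 0.0899709  0.13006364] [[0.018, -0.092, 0.996], [0.0, 0.996, 0.092], [-1.0, -0.001, 0.018]] [0.0459018  0.90747812 0.6536607 ]
rocker_far_end 0.96 [0.4879 0.0833 0.0925]
spin_key_top 0.7 [ 0.4882 -0.0532  0.0925]
```

View pics/w2.png

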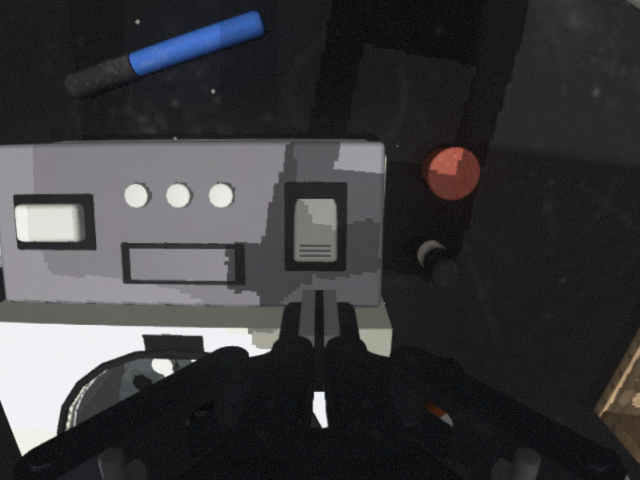

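The rocker (centre col 316) lines up with the fingers (col 319). I shift 9 mm toward the front, then press in small steps.

{"api": "carry_out", "payload": {"motion": [0,0.5,0,0,-0.0005,-0.0095,1,0,0,0,0.015,0,0,1,0,0,0,0.01,0,0,1,0,0,0,0.004,0,0,1,0,0,0,0.004,0,0,1]}}

```text
time_s: 4.9
eef_pos: [0.4969, 0.0884, 0.1059]
eef_rot: [0.716, -0.034, 0.697, 0.032]
wrist_force: [0.6, -0.2, -0.7]
opening: 0.001
```

{"api": "carry_out", "payload": {"motion": [0,0,0,0.004,0,0,1]}}

```text
time_s: 5.0
eef_pos: [0.4972, 0.0883, 0.1021]
eef_rot: [0.716, -0.034, 0.697, 0.032]
wrist_force: [0.1, 1.1, 0.0]
opening: 0.004
```

{"api": "carry_out", "payload": {"motion": [0,0,0,0.003,0,0,1]}}

```text
time_s: 5.1
eef_pos: [0.4974, 0.0883, 0.099]
eef_rot: [0.716, -0.034, 0.697, 0.032]
wrist_force: [0.1, -0.1, -0.1]
opening: -0.003
```

{"api": "carry_out", "payload": {"motion": [0,-1.5,0,-0.002,0,-0.007,1,0,0,0,0,0,0,1]}}

```text
time_s: 5.3
eef_pos: [0.4901, 0.0877, 0.1002]
eef_rot: [0.725, -0.034, 0.687, 0.032]
wrist_force: [-0.1, 0.4, -0.2]
opening: -0.001
```

{"api": "carry_out", "payload": {"motion": [0,0,0,0.004,0,0,1,0,0,0,0.003,0,0,1]}}

```text
time_s: 5.5
eef_pos: [0.4916, 0.0876, 0.0936]
eef_rot: [0.725, -0.034, 0.687, 0.032]
wrist_force: [0.4, -0.4, 4.3]
opening: 0.003
```

{"api": "carry_out", "payload": {"motion": [0,0,0,0.003,0,0,1]}}

```text
time_s: 5.6
eef_pos: [0.493, 0.0877, 0.091]
eef_rot: [0.726, -0.033, 0.686, 0.032]
wrist_force: [1.8, 1.2, 2.6]
opening: -0.001
```

{"api": "carry_out", "payload": {"motion": [0,0,0,0.003,0,-0.002,1]}}

```text
time_s: 5.7
eef_pos: [0.4923, 0.0874, 0.0881]
eef_rot: [0.727, -0.033, 0.686, 0.032]
wrist_force: [1.2, 2.0, 21.6]
opening: -0.001
```

{"api": "carry_out", "payload": {"motion": [0,0,0,0.003,0,-0.002,1]}}

```text
time_s: 5.8
eef_pos: [0.4926, 0.0874, 0.0878]
eef_rot: [0.728, -0.034, 0.684, 0.032]
wrist_force: [-13.3, 2.3, 46.1]
opening: -0.001
```

{"api": "carry_out", "payload": {"motion": [0,0,0,0.004,0,-0.001,1]}}

```text
time_s: 5.9
eef_pos: [0.4928, 0.0875, 0.0876]
eef_rot: [0.728, -0.034, 0.684, 0.032]
wrist_force: [-25.0, -0.5, 56.9]
opening: 0.005
```

{"api": "carry_out", "payload": {"motion": [0,0,0,-0.02,0,0,1,0,0,0,-0.05,0,-0.005,1,0,0,0,-0.05,0,-0.005,1,0,0,0,-0.05,0,0,1,0,0,0,-0.05,0,0,1,0,0,0,-0.05,0,0,1,0,0,0,0,0,0,1]}}

```text
time_s: 6.6
eef_pos: [0.4634, 0.0862, 0.3622]
eef_rot: [0.725, -0.034, 0.687, 0.032]
wrist_force: [1.1, -0.0, 0.3]
opening: -0.0
```

```bash
python3 - <<'E'
from h import *
o,x,r=obs(); print(o['time_s'],x,r.as_matrix().round(3).tolist(),o['wrist_force'])
W=ctrl.camera('wrist')
s=ctrl.camera('scene')
M=T('scene')
for t in ['lid_push','lid_hinge','rocker_far_end']:
    for d in ctrl.landmark_of('scene',t)[:1]: print(t,d['conf'],w(M,d['point']).round(4), (M[:3,:3]).round(2).tolist() if 0 else '')
a=cv2.resize(W[180:320,110:370],None,fx=3,fy=3); b=cv2.resize(s[90:320,200:400],(365,420))
cv2.imwrite('pics/c3.png',np.hstack([cv2.resize(a,(435*1,420)) if 0 else cv2.resize(W[150:310,190:350],(420,420)),b]))
E
```

```text
6.6 [0.46337329 0.08617725 0.36222287] [[0.054, -0.093, 0.994], [-0.0, 0.996, 0.093], [-0.999, -0.005, 0.054]] [ 1.10744127 -0.02996776  0.25115852]
lid_push 0.81 [0.6378 0.0254 0.2571] 
lid_hinge 0.94 [0.705  0.0343 0.1266] 
rocker_far_end 0.56 [0.4915 0.0853 0.0851]
```

View pics/c3.png

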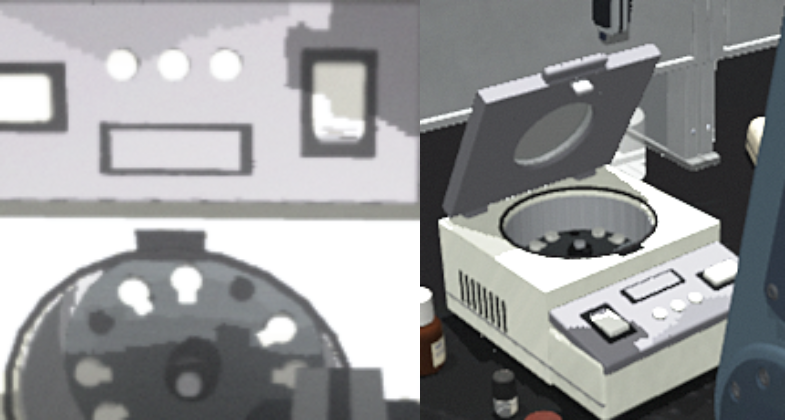

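The rocker has snapped over: its far end now reads z 0.085 (0.0925 before), and the near end is raised in the picture. Next I move over and behind the lid.

{"api": "carry_out", "payload": {"motion": [0,0.5,0,0,-0.013,0.037,1,0,0.5,0,0,-0.013,0.037,1,0,0.5,0,0,-0.013,0.037,1,0,0.5,0,0,-0.013,0.037,1,0,0.5,0,0,-0.013,0.037,1,0,0.5,0,0,-0.013,0.037,1,0,0,0,0,0,0,1]}}

```text
time_s: 7.55
eef_pos: [0.6905, 0.0281, 0.3326]
eef_rot: [0.69, -0.033, 0.722, 0.034]
wrist_force: [-0.1, 0.3, -1.3]
opening: 0.002
```

```bash
python3 - <<'E'
from h import *
o,x,r=obs(); print(o['time_s'],x,r.as_matrix().round(3).tolist(),o['wrist_force'],o['q'])
E
```

```text
7.55 [0.69049588 0.02807715 0.33258609] [[-0.046, -0.094, 0.994], [-0.001, 0.996, 0.094], [-0.999, 0.004, -0.046]] [-0.07253023  0.28936108 -1.33695172] [-0.12753119  0.418619    1.10785002 -0.00670525  1.66090209 -1.7930683 ]
```

{"api": "carry_out", "payload": {"motion": [0,0,0,0.04,0,0,1,0,0,0,0.04,0,0,1,0,0,0,0,0,-0.015,1,0,0,0,0,0,-0.015,1,0,0,0,0.003,0,-0.006,1]}}

```text
time_s: 8.05
eef_pos: [0.6452, 0.0249, 0.2335]
eef_rot: [0.682, -0.031, 0.73, 0.035]
wrist_force: [-0.6, -0.2, 1.2]
opening: 0.002
```

{"api": "carry_out", "payload": {"motion": [0,0,0,0.007,0,-0.01,1,0,0,0,0.007,0,-0.01,1,0,0,0,0.007,0,-0.009,1]}}

```text
time_s: 8.35
eef_pos: [0.613, 0.0227, 0.2114]
eef_rot: [0.682, -0.031, 0.73, 0.035]
wrist_force: [2.2, 0.4, -0.3]
opening: -0.0
```

{"api": "carry_out", "payload": {"motion": [0,0,0,0.01,0,-0.01,1,0,0,0,0.011,0,-0.009,1,0,0,0,0.011,0,-0.006,1]}}

```text
time_s: 8.65
eef_pos: [0.5847, 0.0207, 0.1795]
eef_rot: [0.682, -0.031, 0.73, 0.035]
wrist_force: [1.5, -0.7, 1.8]
opening: -0.001
```

{"api": "carry_out", "payload": {"motion": [0,0,0,0.011,0,-0.006,1,0,0,0,0.011,0,-0.004,1]}}

```text
time_s: 8.85
eef_pos: [0.5726, 0.02, 0.1566]
eef_rot: [0.683, -0.031, 0.729, 0.035]
wrist_force: [1.1, -0.1, 1.1]
opening: -0.006
```

```bash
python3 - <<'E'
from h import *
o,x,r=obs(); print(o['time_s'],x,r.as_matrix().round(3).tolist(),o['wrist_force'])
s=ctrl.camera('scene')
for d in ctrl.landmark_of('scene','lid_push')[:1]: print(d['conf'],w(T('scene'),d['point']).round(4))
cv2.imwrite('pics/s4.png',cv2.resize(s[70:330,180:430],None,fx=2,fy=2))
E
```

```text
8.85 [0.5726203  0.01998009 0.15661276] [[-0.066, -0.094, 0.993], [0.003, 0.996, 0.094], [-0.998, 0.009, -0.066]] [ 1.05678513 -0.11615494  1.0504343 ]
0.87 [0.5651 0.0211 0.1602]
```

View pics/s4.png

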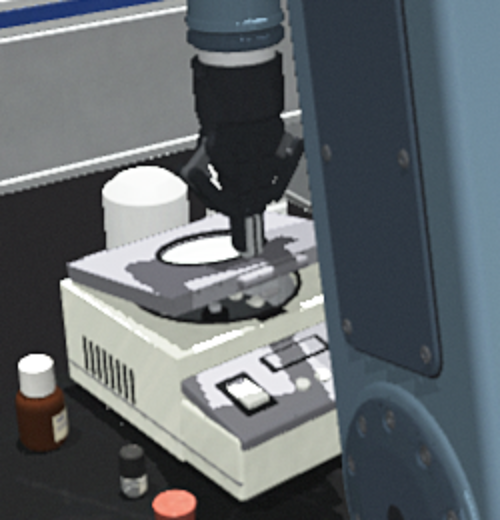

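The fingers sit on the lid between its window and its front edge, with the lid at about 0.2 rad. I continue down through the catch.

{"api": "carry_out", "payload": {"motion": [0,0,0,0.008,0,-0.004,1,0,0,0,0.007,0,-0.002,1,0,0,0,0.005,0,-0.001,1]}}

```text
time_s: 9.25
eef_pos: [0.5648, 0.0194, 0.1365]
eef_rot: [0.683, -0.031, 0.729, 0.036]
wrist_force: [2.0, 0.5, 6.3]
opening: 0.0
```

{"api": "carry_out", "payload": {"motion": [0,0,0,0.004,0,0,1,0,0,0,0.003,0,0,1]}}

```text
time_s: 9.45
eef_pos: [0.5644, 0.0194, 0.1294]
eef_rot: [0.683, -0.031, 0.729, 0.035]
wrist_force: [-1.8, 0.9, 6.6]
opening: 0.002
```

{"api": "carry_out", "payload": {"motion": [0,0,0,0.003,0,0,1]}}

```text
time_s: 9.55
eef_pos: [0.5643, 0.0194, 0.1271]
eef_rot: [0.683, -0.031, 0.729, 0.035]
wrist_force: [-4.1, 1.1, 13.3]
opening: -0.001
```

{"api": "carry_out", "payload": {"motion": [0,0,0,0.003,0,0,1]}}

```text
time_s: 9.65
eef_pos: [0.5644, 0.0193, 0.1255]
eef_rot: [0.683, -0.031, 0.729, 0.035]
wrist_force: [-6.6, 0.7, 16.9]
opening: 0.0
```

{"api": "carry_out", "payload": {"motion": [0,0,0,0.003,0,0,1]}}

```text
time_s: 9.75
eef_pos: [0.5644, 0.0194, 0.1243]
eef_rot: [0.683, -0.031, 0.729, 0.035]
wrist_force: [-7.1, 0.9, 18.7]
opening: 0.001
```

{"api": "carry_out", "payload": {"motion": [0,0,0,0.003,0,0,1]}}

```text
time_s: 9.85
eef_pos: [0.5644, 0.0193, 0.1236]
eef_rot: [0.683, -0.032, 0.729, 0.035]
wrist_force: [-7.9, 1.6, 20.8]
opening: 0.006
```

{"api": "carry_out", "payload": {"motion": [0,0,0,0.006,0,0,1,0,0,0,0.006,0,0,1]}}

```text
time_s: 10.05
eef_pos: [0.5646, 0.0193, 0.1185]
eef_rot: [0.684, -0.032, 0.728, 0.035]
wrist_force: [-12.8, 1.5, 32.7]
opening: 0.001
```

{"api": "carry_out", "payload": {"motion": [0,0,0,-0.01,0,0,1,0,0,0,-0.03,0,0,1,0,0,0,-0.03,0,0,1,0,0,0,-0.03,0,0,1,0,0,0,0,0,0,1]}}

```text
time_s: 10.55
eef_pos: [0.5702, 0.0192, 0.2227]
eef_rot: [0.683, -0.033, 0.729, 0.035]
wrist_force: [0.2, 0.1, 1.3]
opening: 0.001
```

```bash
python3 - <<'E'
from h import *
o,x,r=obs(); print(o['time_s'],x,r.as_matrix().round(3).tolist(),o['wrist_force'])
s=ctrl.camera('scene')
for t in ['lid_push','lid_hinge']:
  for d in ctrl.landmark_of('scene',t)[:1]: print(t,d['conf'],w(T('scene'),d['point']).round(4))
cv2.imwrite('pics/s5.png',cv2.resize(s[120:330,190:420],None,fx=2.5,fy=2.5))
E
```

```text
10.55 [0.57022855 0.01915534 0.22270707] [[-0.065, -0.096, 0.993], [0.001, 0.995, 0.096], [-0.998, 0.007, -0.065]] [0.18358181 0.08004802 1.33027149]
lid_push 0.71 [0.5621 0.0189 0.1327]
lid_hinge 0.89 [0.7063 0.0339 0.1303]
```

View pics/s5.png

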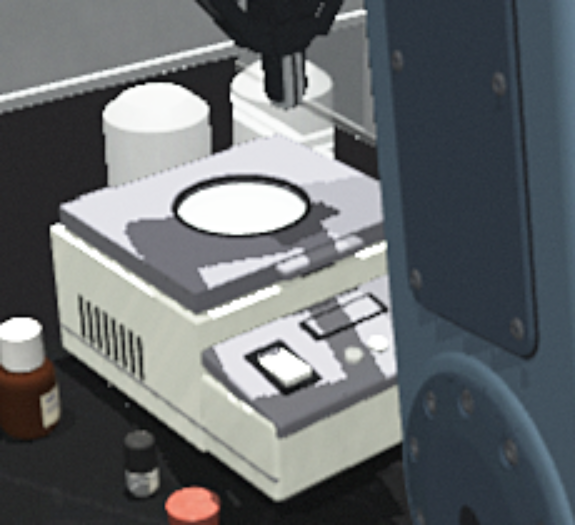

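The lid stays shut: the lid_push point reads z 0.133 (0.131 expected), and the rocker is still on. Now I go to the oblong key, tilting the tool to the panel normal.

{"api": "carry_out", "payload": {"motion": [0,0,0,0,-0.015,-0.0265,1,0,0,0,0,-0.015,-0.0265,1,0,0,0,0,-0.015,-0.0265,1,0,0,0,0,-0.015,-0.0265,1,0,-5,0,0,0,0,1,0,-5,0,0,0,0,1,0,-5,0,0,0,0,1,0,0,0,0,0,0,1]}}

```text
time_s: 11.5
eef_pos: [0.4551, -0.0496, 0.208]
eef_rot: [0.764, -0.023, 0.644, 0.043]
wrist_force: [-0.1, 0.3, -0.4]
opening: 0.001
```

```bash
python3 - <<'E'
from h import *
o,x,r=obs(); print(o['time_s'],x,r.as_matrix().round(3).tolist(),o['wrist_force'])
im=ctrl.camera('wrist'); M=T('wrist')
for t in ['spin_key_top','rocker_far_end','lid_push']:
    for d in ctrl.landmark_of('wrist',t)[:1]: print(t,d['conf'],w(M,d['point']).round(4))
K=np.array([.488,-.051,.091]); print('tool delta',r.inv().apply(K-x).round(4))
p=proj('wrist',[K])[0]; print(p); cv2.circle(im,tuple(int(v) for v in p),2,(0,0,255),-1)
cv2.imwrite('pics/w6.png',im)
E
```

```text
11.5 [ 0.45512487 -0.0496322   0.20800621] [[0.167, -0.095, 0.981], [0.036, 0.995, 0.091], [-0.985, 0.02, 0.17]] [-0.0517882   0.34105512 -0.38315327]
spin_key_top 0.56 [ 0.4885 -0.0547  0.0923]
rocker_far_end 0.97 [0.4928 0.085  0.0875]
lid_push 0.82 [0.5574 0.0251 0.1328]
tool delta [ 0.1207 -0.0069  0.0123]
[309.75764933 241.02661279]
```

View pics/w6.png

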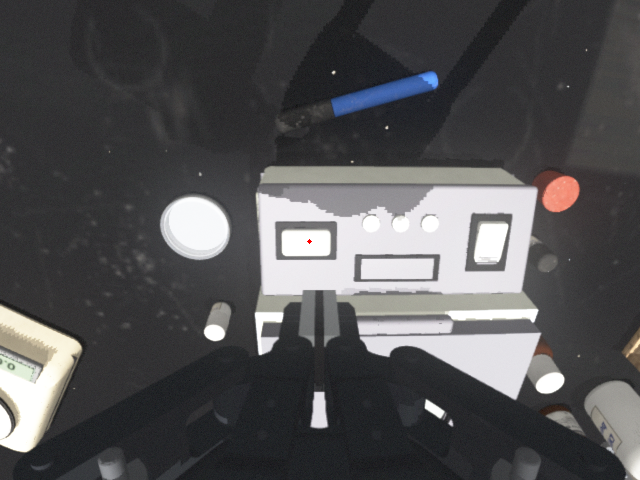

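{"api": "carry_out", "payload": {"motion": [0,-1,0,0.02,-0.003,0.004,1,0,-1,0,0.03,-0.003,0.004,1,0,0,0,0.03,-0.003,0.004,1,0,0,0,0.015,0,0,1,0,0,0,0,0,0,1]}}

```text
time_s: 12.2
eef_pos: [0.4944, -0.0551, 0.1169]
eef_rot: [0.774, -0.025, 0.631, 0.045]
wrist_force: [0.2, 0.4, 0.6]
opening: -0.003
```

```bash
python3 - <<'E'
from h import *
o,x,r=obs(); print(o['time_s'],x,r.as_matrix().round(3).tolist(),o['wrist_force'])
K=np.array([.488,-.053,.091]); print('tool delta',r.inv().apply(K-x).round(4))
E
```

```text
12.2 [ 0.49439932 -0.05505785  0.11693865] [[0.2, -0.101, 0.975], [0.037, 0.995, 0.095], [-0.979, 0.017, 0.203]] [0.24431563 0.44585375 0.61050134]
tool delta [ 0.0242  0.0022 -0.0113]
```

{"api": "carry_out", "payload": {"motion": [0,0,0,0,0.002,-0.011,1,0,0,0,0.01,0,0,1,0,0,0,0.008,0,-0.001,1,0,0,0,0,0,0,1]}}

```text
time_s: 12.6
eef_pos: [0.4869, -0.0535, 0.0972]
eef_rot: [0.774, -0.026, 0.63, 0.045]
wrist_force: [0.1, -0.2, -0.3]
opening: -0.004
```

```bash
python3 - <<'E'
from h import *
o,x,r=obs(); print(o['time_s'],x,o['wrist_force'])
K=np.array([.488,-.053,.091]); print('tool delta',r.inv().apply(K-x).round(4))
im=ctrl.camera('wrist');cv2.imwrite('pics/w7.png',im)
M=T('wrist')
for d in ctrl.landmark_of('wrist','spin_key_top')[:1]: print(d['conf'],w(M,d['point']).round(4))
E
```

```text
12.6 [ 0.48691667 -0.05345539  0.09716829] [ 0.08975811 -0.17941612 -0.34927762]
tool delta [ 0.0063  0.0002 -0.0002]
0.83 [ 0.4856 -0.0521  0.0905]
```

View pics/w7.png

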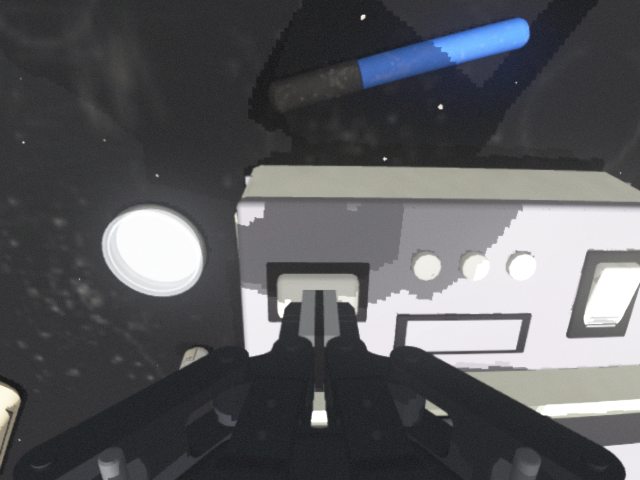

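The fingers are centred on the key (cols 278–358, fingers at 319). Now I press.

{"api": "carry_out", "payload": {"motion": [0,0,0,0.004,0,0,1,0,0,0,0.003,0,0,1]}}

```text
time_s: 12.9
eef_pos: [0.4901, -0.054, 0.0922]
eef_rot: [0.776, -0.027, 0.629, 0.044]
wrist_force: [0.2, 0.0, 0.1]
opening: -0.0
```

{"api": "carry_out", "payload": {"motion": [0,0,0,0.003,0,-0.0005,1]}}

```text
time_s: 13.0
eef_pos: [0.4907, -0.0541, 0.0894]
eef_rot: [0.776, -0.027, 0.629, 0.044]
wrist_force: [0.0, 1.7, 3.0]
opening: -0.003
```

{"api": "carry_out", "payload": {"motion": [0,0,0,0.003,0,-0.0005,1]}}

```text
time_s: 13.1
eef_pos: [0.4913, -0.0541, 0.0866]
eef_rot: [0.776, -0.027, 0.628, 0.044]
wrist_force: [-0.9, 1.0, 6.0]
opening: -0.001
```

{"api": "carry_out", "payload": {"motion": [0,0,0,0.003,0,0,1]}}

```text
time_s: 13.2
eef_pos: [0.4919, -0.0541, 0.0849]
eef_rot: [0.776, -0.027, 0.629, 0.044]
wrist_force: [-28.5, 2.1, 52.3]
opening: -0.002
```

{"api": "carry_out", "payload": {"motion": [0,0,0,0.001,0,0,1]}}

```text
time_s: 13.3
eef_pos: [0.4917, -0.0541, 0.0856]
eef_rot: [0.775, -0.028, 0.629, 0.045]
wrist_force: [-17.2, 1.6, 27.8]
opening: -0.0
```

{"api": "carry_out", "payload": {"motion": [0,0,0,0.001,0,0,1]}}

```text
time_s: 13.4
eef_pos: [0.4916, -0.0541, 0.0858]
eef_rot: [0.775, -0.028, 0.63, 0.046]
wrist_force: [-10.5, 1.6, 17.1]
opening: 0.002
```

```bash
python3 - <<'E'
from h import *
M=T('scene')
s=ctrl.camera('scene'); 
for t in ['rocker_far_end','lid_push']:
    for d in ctrl.landmark_of('scene',t)[:1]: print(t,d['conf'],w(M,d['point']).round(4))
im=ctrl.camera('wrist'); cv2.imwrite('pics/f.png',np.hstack([im[150:400,200:640],cv2.resize(s[150:320,200:420],(324,250))]))
for i in range(6): ctrl.camera('top')
o,x,r=obs(); print(o['time_s'],x,o['wrist_force'])
E
```

```text
rocker_far_end 0.74 [0.4926 0.083  0.0869]
lid_push 0.94 [0.5613 0.0158 0.1339]
13.9 [ 0.49161835 -0.0540759   0.08570769] [-11.99121689   1.83743562  20.37066775]
```

View pics/f.png

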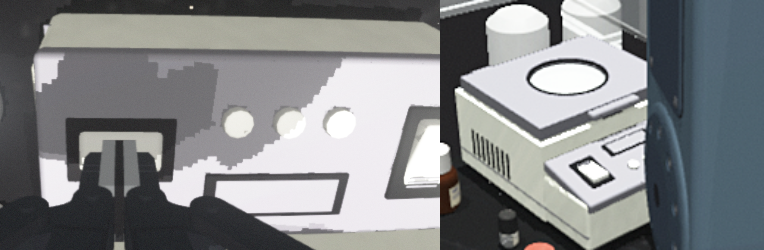

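```bash
python3 -c "
from h import *
print(ctrl.hand_in())"
```

```text
the job is handed in; nothing more can be done
None
```

I switched the centrifuge on, shut the lid and handed in at about 14 s with the fingers still pressing the oblong key. `hand_in` gives no verdict, so success is judged only from the checks below.

- **Rocker:** the force dropped and then rose sharply against its stop, as a snap-over would. Its far end now reads about 7 mm lower than before in the camera estimates, and the near end looks raised in the picture.
- **Lid:** it stayed down after I lifted the fingers off. The push point reads z 0.133–0.134 m, against about 0.131 m expected when shut. While I pressed it, the tip kept yielding, to 0.1185 m at 33 N, which is lower than I expected. I saw no sign that it failed to latch.
- **Key:** I pressed it until it stopped hard, about 59 N for a moment. I then eased off, and the last reading was about 20 N upward plus 12 N sideways, well above the 5 N spring. It held steady for 0.5 s. I could not see the rotor turning.
- **Round keys and nearby things:** the fingers never came near the three round keys. The vial, bottle and stopper visible in the pictures look undisturbed.

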